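# Dock and lock the card terminal

### The arm

A 7-joint arm with a two-finger parallel gripper is mounted at the origin on a cart in front of the work surface, level with it; the furniture and walls round the work are solid. World frame = base frame: x ahead of the robot, y to its left, z up, the work surface at z = 0. Lengths are in m, angles in rad, forces in N, time in s.
With the tool pointing down it reaches from about 0.35 to 0.9 m from the base axis. Payload 8.1 kg.
Tool frame: the origin (TCP) lies on the centre line of the jaws, within the pads' length; the fingertips stand arm.tips_ahead ahead of it and the grasp point (between the pads) lies 8 mm behind it (arm.tips_ahead is the distance from the TCP to the fingertips, in m); z points along the fingers, y is the direction in which the jaws open and shut (so a half turn about z gives the same grasp; the last joint's range is limited). The gripper opens to 92 mm and grips with 3 to 60 N. Pads are 19 mm wide; open, the fingers measure 130 mm over their backs; the gripper's body (75 mm by 190 mm) begins 47 mm behind the grasp point.
Start: joints at [-1.367, 0.434, 0.025, 1.573, -0.012, 1.134, -0.075], TCP at [0.189, 0.596, 0.238] pointing down, gripper open.
Joint ranges: [-2.62, 2.62], [-0.44, 2.09], [-1.27, 1.32], [0.08, 2.57], [-1.32, 4.46], [0.12, 2], [-2.74, 2.74]. Speed limits (rad/s): [2.22, 2.22, 3.01, 3.01, 3.14, 3.14, 3.14].

### API

Orientations are given as a rotation vector (axis times angle).
In Python, from cell import arm gives the robot as it stands. The module is installed in compiled form; this text tells all that it offers.
- The arm moves only by the tool jog_arm, never from a script. Its argument "moves" is a list of rows, each an object with "twist": the turn, a rotation vector about the tool's x, y, z in units of 10 degrees (1.0 is 10 degrees), a list of three; "xyz": the shift along the tool's x, y, z in units of 60 mm (1.0 is 60 mm), a list of three; "grip": the closure, from -1 (fully open) to 1 (shut). A call has 1 to 5 rows; each row is the pose to reach, as a shift and turn from the pose commanded when the call began, along the tool's axes at that moment; what a row does not reach only later rows make up. A row lasts 1/8 s, in which the tool goes at most 62.5 mm and 10.7 degrees, less where a joint would pass 70% of its speed; a pose out of reach is approached as far as the arm can. A call with a gripper value outside its range is refused whole. The fingers move at their own pace and stop on an object; "force" is the grip in N (left out, the last holds). Time passes only in rows, so rows that repeat a pose let the fingers close. It gives the time, the measured TCP pose, the force and the opening at its end, in the units of the state.
- arm.observe(): the state, without advancing time (a new reading comes with each control period).
- arm.get_image(name): name is "scene" or "top" or "wrist"; returns the picture (480x640x3 uint8, blue, green, red); there is no depth.
- arm.camera_params(name): a dict with "mtx" (3x3 intrinsics, pixels), "T" (4x4, takes a point from camera to world coordinates); the wrist camera has in their place "T_tool_cam" (4x4, takes a point from camera to tool coordinates, whose origin is the TCP and whose axes are the flange's). Camera axes: x right, y down, z forward; pixel columns grow to the right and rows downward; lengths in m; the calibration is good to about 2 mm. A picture is of the moment at which its call begins: read the wrist's pose just before it. camera_params takes no time and is no camera call.
- arm.sign_off(): hands the job in, once; it reports no verdict.
The state is a dict: "clock": time; "joints": joint angles; "dq": joint speeds; "joint_efforts": joint torques, N m; "position": TCP position; "ee_rot": TCP orientation; "force": force on the tool from outside, world axes, zero at the start; "ft_torque": the same for the moment, N m; "width": opening from 0.0 (shut) to 1.0 (fully open).
Only numpy, scipy, OpenCV 4.12 (cv2) and the standard library are available. Lean on these libraries where they do the work, as an engineer would, in place of code of your own. Each camera call takes 0.05 s, during which the arm holds its last target. There are 200 camera calls.

### The job

The card terminal has been drawn part-way out of its steel counter cradle. With the fingertips, push it along the cradle until it is fully home against the back stop, then push the latch lever up and over its centre so that it snaps down across the terminal's front end and locks it in. Do not pick the terminal up, and leave the other things on the counter where they are.

Things in the scene. Friction and masses are not known exactly. Their poses are not given: they have to be found in the camera images.
- cradle: Dark steel counter cradle, screwed down: plate 252 x 108 x 4 mm (x -146 to +106 mm), two side rails along x (75 mm apart inside, tops 19 mm above the counter), 37 mm high back stop whose face is at x = +96 mm. Origin: at counter level, under the middle of the docked terminal. +x runs along the rails from the open front end to the back stop, +y to the latch lever's side, z up.
- card_terminal: Card payment terminal 190 (x) x 71 x 47 mm, 0.3 to 0.6 kg, lying face up on the cradle plate between the rails, along which it slides. Origin: centre of its underside. +x toward its thick far end (which meets the back stop), -x toward its thin keypad end. Fully home, its origin is 2 mm past (+x of) the cradle's origin in the cradle's frame; it starts 30 to 70 mm short.
- terminal_front (a point): Point on the middle of the terminal's front end face (keypad end), 94 mm in -x of its origin and 9 mm above its underside (11 mm above the counter): where to push it in +x. Push low: above this the end slopes back toward the keypad. Sliding it takes 1 to 3 N.
- latch (a joint): Angle of the latch lever (rad). 0 = open: leans 34 degrees from upright to the cradle's +y. 0.60 = upright. 2.17 = closed: level across the cradle toward -y, rod's axis 18 mm ahead of the docked terminal's front end. Over-centre spring: let go below 0.60 it falls back to 0, above 0.60 it snaps on to 2.17. About 2 N at the tip flips it. If the terminal is not home it lands on it and cannot close.
- latch_tip (a point): Free end of the latch lever, a steel rod 8 mm thick with a black sleeve 14 mm thick on the last 30 mm, 75 mm from pivot to end. When open it is about 83 mm above the counter. The lever swings in the upright plane across the cradle (the cradle's y-z plane).
- latch_pivot (a point): Pivot of the latch lever, fixed on the cradle in a small bracket (top 28 mm above the counter), at x = -110, y = +52, z = 21 mm in the cradle's frame; the axis runs along the cradle's x.
- stapler: Desk stapler 39 x 153 x 55 mm, bystander. Origin: centre of underside.
- stamp: Wooden hand stamp 26 x 44 x 72 mm, standing, bystander beside the cradle on the lever's side. Origin: centre of underside.
- tape_clear: Roll of tape 96 mm across, 48 mm high, bystander. Origin: centre of underside.
- calculator: Pocket calculator 118 x 68 x 15 mm, bystander. Origin: centre of underside.
Mind the look-alikes: they are no part of the job. What is shaped like the card_terminal but purple is not meant.

How it is judged:
By the outcome, as a careful person would: the job done as asked, in the order asked, and still so for the second after the job is handed in, with the robot touching nothing.
It also fails if it takes over 43 s, if anything falls off the work surface, if the arm or the gripper's body presses on something with over 40 N, if the wrist force passes 120 N, or if a joint passes its speed limit or range.

## Working session

There is one attempt and no reset: what is moved stays moved. The work goes in short steps, Python scripts to look and compute and a tool call to move; the robot and the scene stay as the last step left them, time stands still between calls to the robot, and variables do not carry over. Pictures are saved under pics/ and viewed, about 8 in all and at most 12, crops included, and the job is handed in when it is done.

Besides the shell and the picture viewer there is one more tool, called after ">>>" in YAML: its name, and indented under it one key for each argument. jog_arm: Moves the arm, as the interface text tells. Its arguments: {"type":"object","properties":{"moves":{"type":"array","items":{"type":"object","properties":{"twist":{"type":"array","items":{"type":"number"}},"xyz":{"type":"array","items":{"type":"number"}},"grip":{"type":"number"}}}},"force":{"type":"number"}},"required":["moves"]}

```bash
mkdir -p pics; ls; python3 - <<'E'
from cell import arm
import cv2,numpy as np
print(arm.observe(), arm.tips_ahead)
for n in("scene","top"):
    cv2.imwrite(f"pics/{n}0.png",arm.get_image(n)); p=arm.camera_params(n); print(n,p["mtx"].round(1).tolist(),p["T"].round(3).tolist())
E
```

```text
pics
{'clock': 0.0, 'joints': array([-1.36660078,  0.4352413 ,  0.02494698,  1.57405804, -0.01161479,
        1.13398028, -0.07508129]), 'dq': array([-0.00044145,  0.00183045, -0.0007302 ,  0.00063376, -0.00090312,
       -0.00083557, -0.00031731]), 'joint_efforts': array([ 9.23313019e-04, -6.67834353e+01,  9.85305682e-01, -3.14462471e+01,
       -6.06451021e-02,  4.28601354e-02,  1.68097895e-04]), 'position': array([0.18864369, 0.59535807, 0.23694837]), 'ee_rot': array([-4.80058936e-01, -3.10457558e+00,  2.41487196e-03]), 'force': array([ 0.34845117, -0.68172325, -0.52661249]), 'ft_torque': array([-0.00857333, -0.00691941, -0.02024328]), 'width': 0.9968327060710499} 0.011
scene [[440.4, 0.0, 320.2], [0.0, 440.4, 237.8], [0.0, 0.0, 1.0]] [[-0.73, -0.439, 0.523, 0.116], [-0.683, 0.451, -0.574, 0.515], [0.016, -0.777, -0.63, 0.623], [0.0, 0.0, 0.0, 1.0]]
top [[441.1, 0.0, 314.0], [0.0, 441.1, 233.9], [0.0, 0.0, 1.0]] [[-0.009, -0.999, 0.048, 0.509], [-1.0, 0.01, 0.015, 0.035], [-0.015, -0.048, -0.999, 1.125], [0.0, 0.0, 0.0, 1.0]]
```

View pics/top0.png

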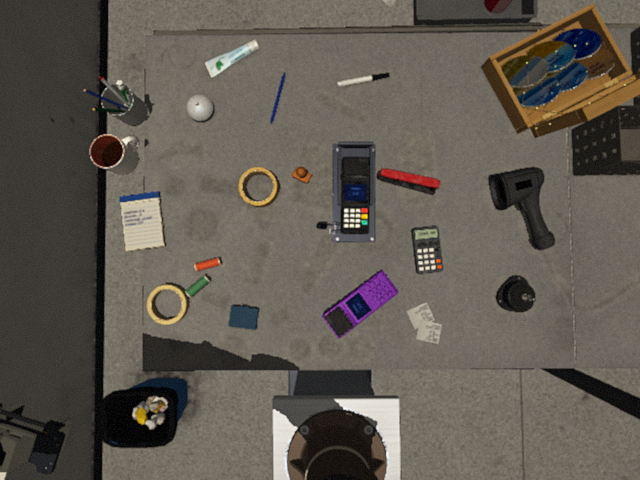

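View pics/scene0.png

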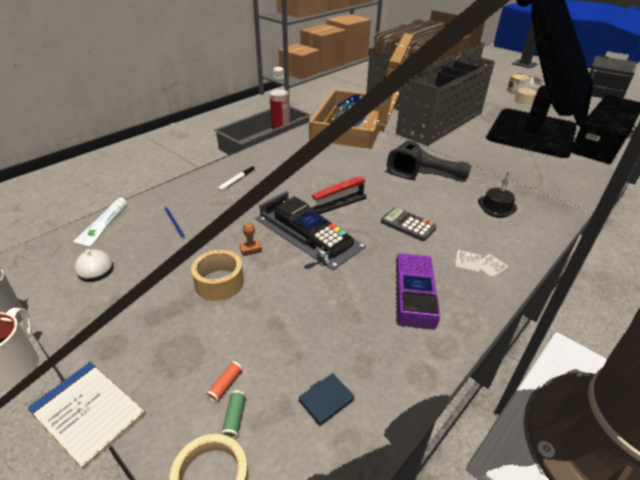

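Candidates: the dark terminal in the steel cradle at top (354,190), and the purple look-alike at (360,303). I choose the dark one, whose lever is at (328,226). The stapler (408,180), calculator (427,250), stamp (302,174) and tape (258,187) are bystanders. I'll check the choice in a close crop.

```bash
python3 - <<'E'
import cv2
a=cv2.imread("pics/top0.png")[130:255,290:390]; b=cv2.imread("pics/scene0.png")[180:275,235:375]
a=cv2.resize(a,None,fx=4.6,fy=4.6,interpolation=cv2.INTER_CUBIC)
cv2.imwrite("pics/c0.png",a); print(a.shape)
E
```

```text
(575, 460, 3)
```

View pics/c0.png

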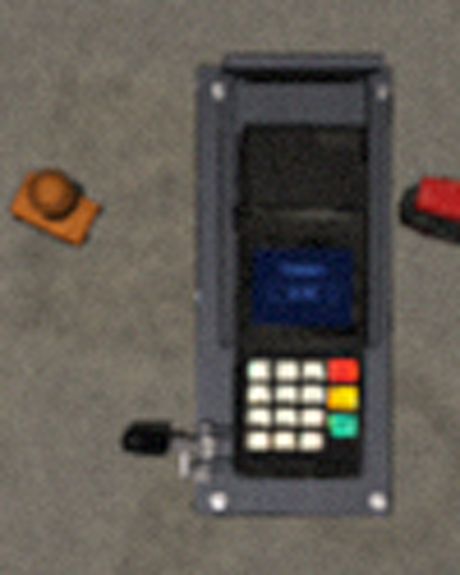

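The crop confirms it: dark terminal in the screwed-down cradle, front edge at crop v≈475, plate corners at u 197/390 and v 65/513, lever sleeve at (147,438). Next I compute positions.

```bash
cat > h.py <<'E'
from cell import arm
import numpy as np, cv2
from scipy.spatial.transform import Rotation as R
def ray(cam,px,z):
    p=arm.camera_params(cam);T=p["T"];d=T[:3,:3]@np.linalg.solve(p["mtx"],[px[0],px[1],1.]);c=T[:3,3]
    return c+d*(z-c[2])/d[2]
def crop(u,v): return (u/4.6+290,v/4.6+130)
def proj(cam,P,T=None):
    p=arm.camera_params(cam);T=p["T"] if T is None else T
    q=(np.asarray(P)-T[:3,3])@T[:3,:3]; q=q@p["mtx"].T; return q[:,:2]/q[:,2:]
E
python3 - <<'E'
from h import *
P={k:ray("top",crop(*c),.004) for k,c in dict(fl=(197,513),fr=(390,513),bl=(197,65),br=(390,65)).items()}
for k in P: print(k,P[k].round(4))
ax=((P["bl"]-P["fl"])+(P["br"]-P["fr"]));print("len,wid",np.linalg.norm(ax)/2,np.linalg.norm(P["fl"]-P["fr"]))
th=np.arctan2(ax[1],ax[0]);ex=np.array([np.cos(th),np.sin(th),0]);ey=np.array([-ex[1],ex[0],0])
o=sum(P.values())/4+.020*ex;o[2]=0
print("yaw",np.degrees(th),"o",o)
for z in(.011,.02):
    t=ray("top",crop(298,475),z)-o; print("term front",t@ex,t@ey)
t=ray("top",crop(147,438),.075)-o; print("sleeve",t@ex,t@ey)
s=arm.observe(); r=R.from_rotvec(s["ee_rot"]); print(r.as_matrix().round(3))
for n,q in dict(prepush=(-.165,0,.10),lev=(-.112,.14,.075)).items():
    w=o+q[0]*ex+q[1]*ey+[0,0,q[2]];print(n,w,"tool units",r.inv().apply(w-s["position"])/.06)
E
```

```text
fl [0.5423 0.0037 0.004 ]
fr [ 0.5413 -0.1027  0.004 ]
bl [0.7926 0.0009 0.004 ]
br [ 0.7912 -0.1067  0.004 ]
len,wid 0.25006276266985966 0.106431301569608
yaw -0.781347127451386 o [ 0.68683842 -0.05145847  0.        ]
term front -0.12436119374143663 -0.001981183500653657
term front -0.124805620724886 -0.0012860669273566422
sleeve -0.10858516385303174 0.08117682246341705
[[-0.953  0.302 -0.   ]
 [ 0.302  0.953 -0.001]
 [-0.    -0.001 -1.   ]]
prepush [ 0.52185377 -0.04920842  0.1       ] tool units [-8.53831029 -8.56068696  2.29713786]
lev [0.57675797 0.09005582 0.075     ] tool units [-8.70951212 -6.0710371   2.71025629]
```

>>> jog_arm:
  moves:
    - {"xyz": [-0.7, -0.7, 0.1], "twist": [0, 0, 0.9], "grip": 1}
    - {"xyz": [-1.4, -1.4, 0.2], "twist": [0, 0, 1.8], "grip": 1}
    - {"xyz": [-2.1, -2.1, 0.3], "twist": [0, 0, 2.7], "grip": 1}
    - {"xyz": [-2.8, -2.8, 0.4], "twist": [0, 0, 3.6], "grip": 1}
    - {"xyz": [-3.5, -3.5, 0.5], "twist": [0, 0, 4.5], "grip": 1}
  force: 20

```text
clock: 0.72
position: [0.3261, 0.3303, 0.2075]
ee_rot: [-1.639, -2.68, -0.0]
force: [2.0, 0.6, 0.2]
width: 0.506
```

```bash
cat >> h.py <<'E'
TH=np.radians(-.78);O=np.array([.6868,-.0515,0])
C=np.array([[np.cos(TH),-np.sin(TH),0],[np.sin(TH),np.cos(TH),0],[0,0,1]])
def go(*q):
    "units to reach TCP at cradle-frame q, tool down, jaws along cradle x"
    s=arm.observe();r=R.from_rotvec(s["ee_rot"])
    tgt=R.from_matrix(np.c_[C[:,1],C[:,0],[0,0,-1]]) 
    print("t",s["clock"],"TCP cradle mm",((s["position"]-O)@C*1e3).round(1),"F cradle",(s["force"]@C).round(2),"w",round(s["width"],2))
    print("xyz",(r.inv().apply(O+C@q-s["position"])/.06).round(2),"twist",(np.degrees((r.inv()*tgt).as_rotvec())/10).round(2),(np.degrees((r.inv()*tgt*R.from_rotvec([0,0,np.pi])).as_rotvec())/10).round(2))
E
python3 -c "
from h import *
go(-.165,0,.14)"
```

```text
t 0.725 TCP cradle mm [-365.9  376.8  207.5] F cradle [1.98 0.65 0.17] w 0.51
xyz [-7.12  0.02  1.12] twist [ 0.   -0.    2.79] [  0.     0.   -15.21]
```

>>> jog_arm:
  moves:
    - {"xyz": [-1, 0, 0.2], "twist": [0, 0, 0.6], "grip": 1}
    - {"xyz": [-2, 0, 0.3], "twist": [0, 0, 1.2], "grip": 1}
    - {"xyz": [-3, 0, 0.5], "twist": [0, 0, 1.8], "grip": 1}
    - {"xyz": [-4, 0, 0.7], "twist": [0, 0, 2.4], "grip": 1}
    - {"xyz": [-5, 0, 0.9], "twist": [0, 0, 2.8], "grip": 1}

```text
clock: 1.35
position: [0.4642, 0.0643, 0.1534]
ee_rot: [2.235, 2.208, 0.001]
force: [1.0, 0.4, -0.7]
width: 0.007
```

```bash
python3 -c "
from h import *
go(-.165,0,.12)"
```

```text
t 1.35 TCP cradle mm [-224.1  112.8  153.4] F cradle [ 0.99  0.44 -0.71] w 0.01
xyz [-1.88  0.98  0.56] twist [ 0.   -0.    0.01] [  0.     0.   -17.99]
```

>>> jog_arm:
  moves:
    - {"xyz": [-0.9, 0.45, 0.3], "grip": 1}
    - {"xyz": [-1.88, 0.9, 0.56], "grip": 1}
    - {"xyz": [-1.88, 0.9, 0.56], "grip": 1}

```text
invalid input at $.moves[0]: expected keys twist, xyz, grip
```

```bash
python3 - <<'E'
from h import *
go(-.168,0,.019)
s=arm.observe()
im=arm.get_image("wrist")
M=np.eye(4);M[:3,:3]=R.from_rotvec(s["ee_rot"]).as_matrix();M[:3,3]=s["position"]
T=M@arm.camera_params("wrist")["T_tool_cam"];np.save("Tw.npy",T)
pts=np.array([[-.146,.054,.004],[-.146,-.054,.004],[-.124,0,.011],[-.110,.052,.021],[-.110,.094,.083]])
px=proj("wrist",O+pts@C.T,T); print(px.round(0).tolist(),T[:3,3])
for p in px: cv2.circle(im,tuple(int(v) for v in p.clip(-50,700)),4,(0,0,255),1)
cv2.imwrite("pics/w1.png",im)
E
```

```text
t 1.35 TCP cradle mm [-224.1  112.8  153.4] F cradle [ 0.99  0.44 -0.71] w 0.01
xyz [-1.88  0.93  2.24] twist [ 0.   -0.    0.01] [  0.     0.   -17.99]
[[406.0, 293.0], [399.0, 396.0], [428.0, 351.0], [453.0, 304.0], [494.0, 286.0]] [0.46553393 0.1369476  0.30182371]
```

View pics/w1.png

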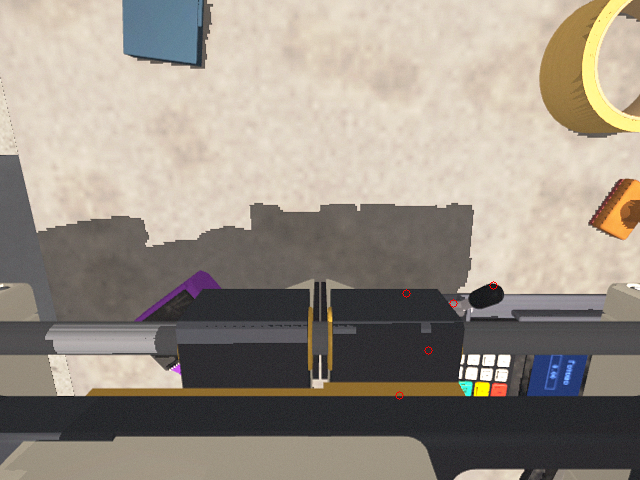

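The wrist view shows my projected marks agreeing with the lever sleeve (487,296). The cradle estimate holds within a few mm. Moving to the pre-push pose.

>>> jog_arm:
  moves:
    - {"xyz": [-0.9, 0.45, 0.3], "twist": [0, 0, 0], "grip": 1}
    - {"xyz": [-1.88, 0.9, 0.56], "twist": [0, 0, 0], "grip": 1}
    - {"xyz": [-1.88, 0.9, 1.4], "twist": [0, 0, 0], "grip": 1}
    - {"xyz": [-1.88, 0.9, 2.0], "twist": [0, 0, 0], "grip": 1}
    - {"xyz": [-1.88, 0.9, 2.0], "twist": [0, 0, 0], "grip": 1}

```text
clock: 2.02
position: [0.5143, -0.0474, 0.0317]
ee_rot: [-2.23, -2.207, 0.006]
force: [-0.2, -0.2, 1.7]
width: 0.008
```

```bash
python3 - <<'E'
from h import *
go(-.165,0,.020)
im=arm.get_image("scene")[160:290,220:390]
cv2.imwrite("pics/s2.png",cv2.resize(im,None,fx=4.4,fy=4.4,interpolation=cv2.INTER_CUBIC))
E
```

```text
t 2.025 TCP cradle mm [-172.5    1.8   31.7] F cradle [-0.18 -0.24  1.7 ] w 0.01
xyz [-0.03  0.13  0.19] twist [-0.03  0.    0.02] [ -0.    -0.05 -17.98]
```

View pics/s2.png

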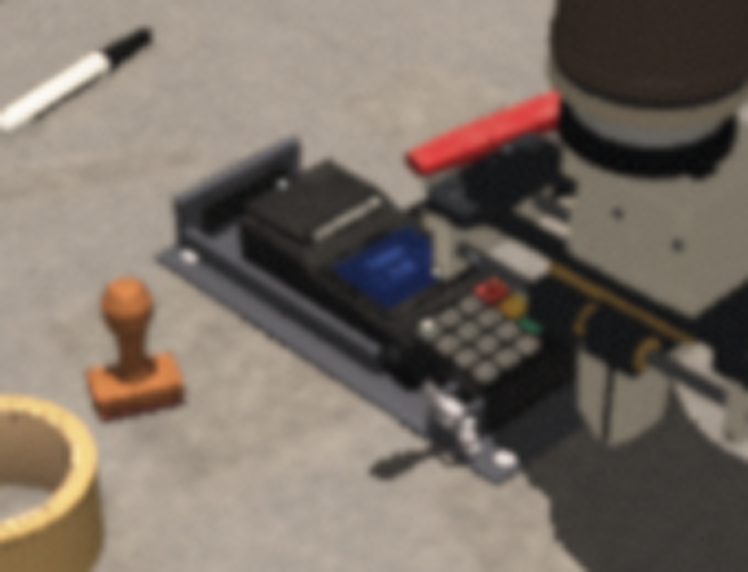

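>>> jog_arm:
  moves:
    - {"xyz": [-0.03, 0, 0.2], "twist": [0, 0, 0], "grip": 1}
    - {"xyz": [-0.03, 0.15, 0.2], "twist": [0, 0, 0], "grip": 1}
    - {"xyz": [-0.03, 0.3, 0.2], "twist": [0, 0, 0], "grip": 1}
    - {"xyz": [-0.03, 0.45, 0.2], "twist": [0, 0, 0], "grip": 1}
    - {"xyz": [-0.03, 0.55, 0.2], "twist": [0, 0, 0], "grip": 1}

```text
clock: 2.7
position: [0.5506, -0.0495, 0.022]
ee_rot: [2.232, 2.21, 0.001]
force: [-0.1, 0.4, 0.8]
width: 0.005
```

```bash
python3 -c "
from h import *
go(-.11,0,.020)"
```

```text
t 2.7 TCP cradle mm [-1.362e+02  1.000e-01  2.200e+01] F cradle [-0.06  0.39  0.79] w 0.01
xyz [-0.    0.44  0.03] twist [0.   0.   0.02] [-0.000e+00  1.000e-02 -1.798e+01]
```

>>> jog_arm:
  moves:
    - {"xyz": [0, 0.08, 0.03], "twist": [0, 0, 0], "grip": 1}
    - {"xyz": [0, 0.16, 0.03], "twist": [0, 0, 0], "grip": 1}
    - {"xyz": [0, 0.24, 0.03], "twist": [0, 0, 0], "grip": 1}
    - {"xyz": [0, 0.3, 0.03], "twist": [0, 0, 0], "grip": 1}

```text
clock: 3.2
position: [0.5677, -0.0498, 0.0199]
ee_rot: [-2.233, -2.21, 0.0]
force: [-1.2, 0.9, 1.1]
width: 0.006
```

```bash
python3 -c "
from h import *
go(-.11,0,.020)"
```

```text
t 3.2 TCP cradle mm [-1.191e+02  1.000e-01  1.990e+01] F cradle [-1.26  0.92  1.07] w 0.01
xyz [-0.    0.15 -0.  ] twist [-0.   -0.    0.02] [  0.    -0.   -17.98]
```

>>> jog_arm:
  moves:
    - {"xyz": [0, 0.05, 0], "twist": [0, 0, 0], "grip": 1}
    - {"xyz": [0, 0.1, 0], "twist": [0, 0, 0], "grip": 1}
    - {"xyz": [0, 0.15, 0], "twist": [0, 0, 0], "grip": 1}

```text
clock: 3.58
position: [0.5766, -0.0498, 0.0199]
ee_rot: [-2.233, -2.21, 0.0]
force: [-0.6, 0.3, 1.1]
width: 0.005
```

```bash
python3 -c "
from h import *
go(-.10,0,.020)
im=arm.get_image('scene')[160:290,220:390]
cv2.imwrite('pics/s3.png',cv2.resize(im,None,fx=4.4,fy=4.4,interpolation=cv2.INTER_CUBIC))
"
```

```text
t 3.575 TCP cradle mm [-110.2    0.2   19.9] F cradle [-0.56  0.26  1.07] w 0.0
xyz [-0.    0.17 -0.  ] twist [-0.   -0.    0.02] [  0.    -0.   -17.98]
```

View pics/s3.png

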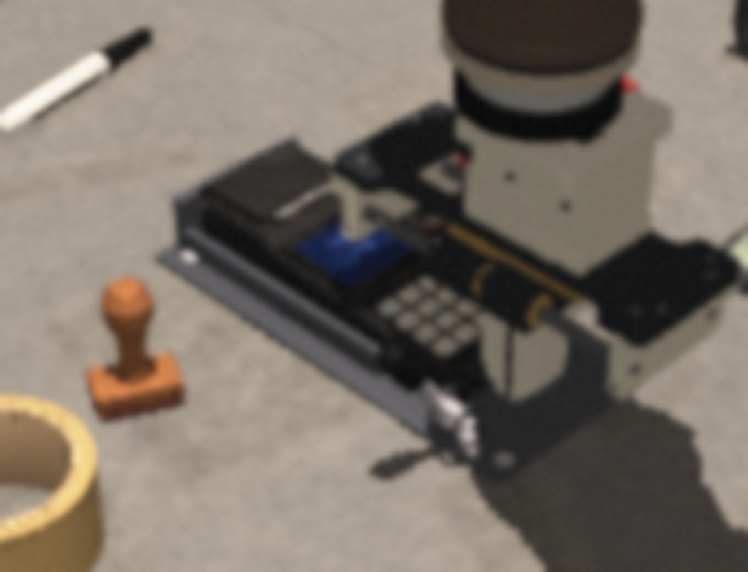

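The terminal has slid nearly to the back stop at (190,205). I'll continue gently until the force rises.

>>> jog_arm:
  moves:
    - {"xyz": [0, 0.02, 0], "twist": [0, 0, 0], "grip": 1}
    - {"xyz": [0, 0.04, 0], "twist": [0, 0, 0], "grip": 1}
    - {"xyz": [0, 0.06, 0], "twist": [0, 0, 0], "grip": 1}

```text
clock: 4.0
position: [0.5801, -0.0499, 0.0199]
ee_rot: [-2.233, -2.21, 0.0]
force: [-0.8, -1.1, 1.9]
width: 0.007
```

```bash
python3 -c "
from h import *
go(-.10,0,.020)"
```

```text
t 4.0 TCP cradle mm [-106.7    0.2   19.9] F cradle [-0.74 -1.07  1.94] w 0.01
xyz [-0.    0.11 -0.  ] twist [-0.   -0.    0.02] [  0.    -0.   -17.98]
```

>>> jog_arm:
  moves:
    - {"xyz": [0, 0.02, 0], "twist": [0, 0, 0], "grip": 1}
    - {"xyz": [0, 0.04, 0], "twist": [0, 0, 0], "grip": 1}
    - {"xyz": [0, 0.06, 0], "twist": [0, 0, 0], "grip": 1}

```text
clock: 4.38
position: [0.5832, -0.0499, 0.0198]
ee_rot: [-2.232, -2.209, 0.001]
force: [-5.7, -0.6, 3.5]
width: 0.009
```

```bash
python3 -c "
from h import *
go(-.10,0,.020)"
```

```text
t 4.375 TCP cradle mm [-103.6    0.2   19.8] F cradle [-5.72 -0.63  3.53] w 0.01
xyz [-0.    0.06 -0.  ] twist [-0.01 -0.    0.02] [ 0.000e+00 -1.000e-02 -1.798e+01]
```

Force is up to 5.7 N, so it has reached the stop. One more small press confirms it, then I back off.

>>> jog_arm:
  moves:
    - {"xyz": [0, 0.02, 0], "twist": [0, 0, 0], "grip": 1}
    - {"xyz": [0, 0.04, 0], "twist": [0, 0, 0], "grip": 1}
    - {"xyz": [0, 0.04, 0], "twist": [0, 0, 0], "grip": 1}

```text
clock: 4.75
position: [0.5834, -0.05, 0.0197]
ee_rot: [-2.23, -2.207, 0.004]
force: [-10.6, 0.3, 10.6]
width: 0.004
```

```bash
python3 -c "
from h import *
go(-.135,0,.020)"
```

```text
t 4.75 TCP cradle mm [-1.034e+02  1.000e-01  1.970e+01] F cradle [-10.57   0.17  10.65] w 0.0
xyz [-0.   -0.53 -0.  ] twist [-0.03 -0.    0.02] [ 1.000e-02 -4.000e-02 -1.798e+01]
```

>>> jog_arm:
  moves:
    - {"xyz": [0, -0.6, 0], "twist": [0, 0, 0], "grip": 1}
    - {"xyz": [0, -0.6, -1], "twist": [0, 0, 0], "grip": 1}
    - {"xyz": [0, -0.6, -2], "twist": [0, 0, 0], "grip": 1}
    - {"xyz": [1, -0.4, -2], "twist": [0, 0, 0], "grip": 1}
    - {"xyz": [2, -0.2, -2], "twist": [0, 0, 0], "grip": 1}

```text
clock: 5.38
position: [0.5768, 0.0713, 0.1415]
ee_rot: [2.234, 2.207, 0.005]
force: [-0.2, 0.8, 0.0]
width: 0.005
```

```bash
python3 - <<'E'
from h import *
go(-.112,.135,.072)
im=arm.get_image("top")[130:255,290:390]
cv2.imwrite("pics/t4.png",cv2.resize(im,None,fx=4.6,fy=4.6,interpolation=cv2.INTER_CUBIC))
E
```

```text
t 5.375 TCP cradle mm [-111.6  121.3  141.5] F cradle [-0.19  0.82  0.02] w 0.01
xyz [ 0.23 -0.01  1.16] twist [ 0.02 -0.01  0.01] [ 1.000e-02  3.000e-02 -1.799e+01]
```

View pics/t4.png

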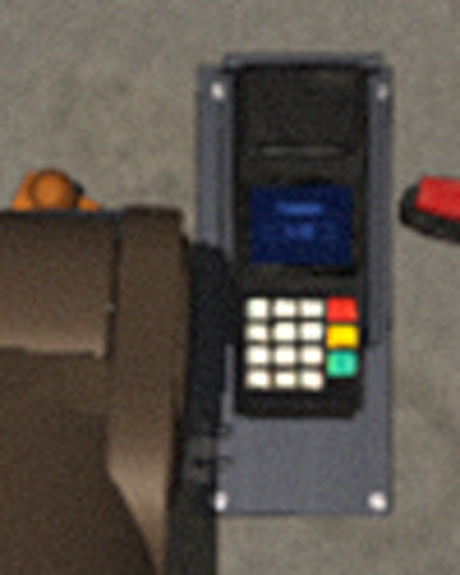

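The terminal's back end is flush with the stop, and its front edge moved from v≈475 to 413. Next I lower beside the lever on its outer side and push toward −y.

>>> jog_arm:
  moves:
    - {"xyz": [0.3, 0, 0], "twist": [0, 0, 0], "grip": 1}
    - {"xyz": [0.3, 0, 0.6], "twist": [0, 0, 0], "grip": 1}
    - {"xyz": [0.3, 0, 1.15], "twist": [0, 0, 0], "grip": 1}
    - {"xyz": [0.1, 0, 1.15], "twist": [0, 0, 0], "grip": 1}
    - {"xyz": [-0.1, 0, 1.15], "twist": [0, 0, 0], "grip": 1}

```text
clock: 6.05
position: [0.5758, 0.062, 0.072]
ee_rot: [2.234, 2.207, 0.0]
force: [-0.2, -0.7, -0.6]
width: 0.009
```

```bash
python3 -c "
from h import *
go(-.112,.045,.072)"
```

```text
t 6.05 TCP cradle mm [-112.5  112.    72. ] F cradle [-0.21 -0.66 -0.58] w 0.01
xyz [-1.12  0.01  0.  ] twist [0.01 0.   0.01] [-1.000e-02  1.000e-02 -1.799e+01]
```

>>> jog_arm:
  moves:
    - {"xyz": [-0.15, 0, 0], "twist": [0, 0, 0], "grip": 1}
    - {"xyz": [-0.3, 0, 0], "twist": [0, 0, 0], "grip": 1}
    - {"xyz": [-0.45, 0, 0], "twist": [0, 0, 0], "grip": 1}
    - {"xyz": [-0.6, 0, 0], "twist": [0, 0, 0], "grip": 1}

```text
clock: 6.55
position: [0.5748, 0.0275, 0.0711]
ee_rot: [2.233, 2.21, -0.0]
force: [0.2, 1.1, 0.5]
width: 0.009
```

```bash
python3 -c "
from h import *
go(-.112,.045,.072)"
```

```text
t 6.55 TCP cradle mm [-113.    77.4   71.1] F cradle [0.23 1.11 0.52] w 0.01
xyz [-0.54  0.02 -0.02] twist [0.   0.   0.02] [ -0.     0.   -17.98]
```

>>> jog_arm:
  moves:
    - {"xyz": [-0.13, 0, 0], "twist": [0, 0, 0], "grip": 1}
    - {"xyz": [-0.26, 0, 0], "twist": [0, 0, 0], "grip": 1}
    - {"xyz": [-0.4, 0, 0], "twist": [0, 0, 0], "grip": 1}
    - {"xyz": [-0.52, 0, 0], "twist": [0, 0, 0], "grip": 1}

```text
clock: 7.05
position: [0.5745, -0.0039, 0.0709]
ee_rot: [2.233, 2.21, -0.0]
force: [0.1, 0.1, -0.5]
width: 0.005
```

```bash
python3 - <<'E'
from h import *
go(-.112,.135,.14)
im=arm.get_image("scene")[160:290,220:390]
cv2.imwrite("pics/s5.png",cv2.resize(im,None,fx=4.4,fy=4.4,interpolation=cv2.INTER_CUBIC))
E
```

```text
t 7.05 TCP cradle mm [-113.    46.1   70.9] F cradle [ 0.05  0.07 -0.48] w 0.0
xyz [ 1.48  0.02 -1.15] twist [-0.    0.    0.02] [ -0.    -0.   -17.98]
```

View pics/s5.png

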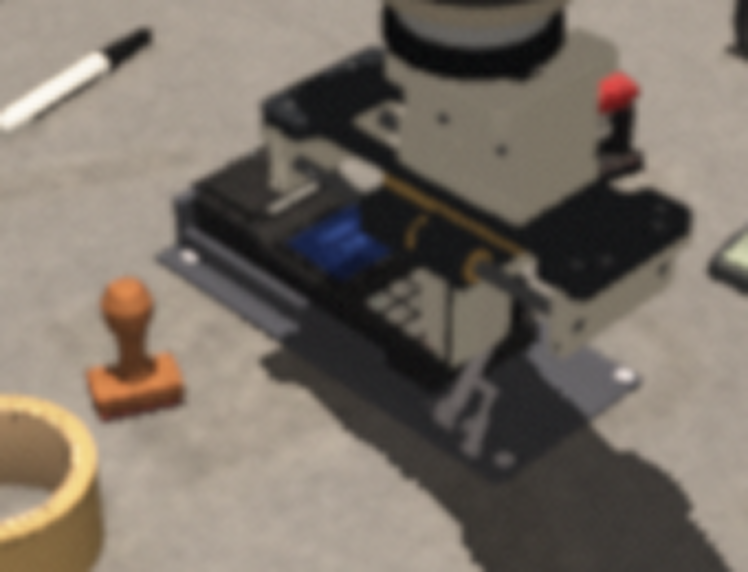

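Contact force is near zero and the finger is well past upright. I lift and clear to look.

>>> jog_arm:
  moves:
    - {"xyz": [0.2, 0, 0], "twist": [0, 0, 0], "grip": 1}
    - {"xyz": [0.5, 0, -1], "twist": [0, 0, 0], "grip": 1}
    - {"xyz": [1.5, 0, -1.5], "twist": [0, 0, 0], "grip": 1}
    - {"xyz": [2.5, -0.4, -1.5], "twist": [0, 0, 0], "grip": 1}
    - {"xyz": [3.4, -0.8, -1.5], "twist": [0, 0, 0], "grip": 1}

```text
clock: 7.72
position: [0.5289, 0.2026, 0.1615]
ee_rot: [-2.231, -2.212, -0.003]
force: [0.1, 0.4, 0.8]
width: 0.007
```

```bash
python3 - <<'E'
from h import *
go(-.112,.135,.14)
a=arm.get_image("top"); cv2.imwrite("pics/topf.png",a)
a=cv2.resize(a[130:255,290:390],None,fx=4.6,fy=4.6,interpolation=cv2.INTER_CUBIC)
b=arm.get_image("scene")[195:285,310:370]; b=cv2.resize(b,(383,575),interpolation=cv2.INTER_CUBIC)
b=b[:, :340]
cv2.imwrite("pics/f6.png",np.hstack([a,b]))
E
```

```text
t 7.725 TCP cradle mm [-161.3  251.9  161.5] F cradle [0.05 0.41 0.84] w 0.01
xyz [-1.95  0.81  0.36] twist [ 0.01 -0.01  0.03] [ 1.000e-02  1.000e-02 -1.797e+01]
```

View pics/f6.png

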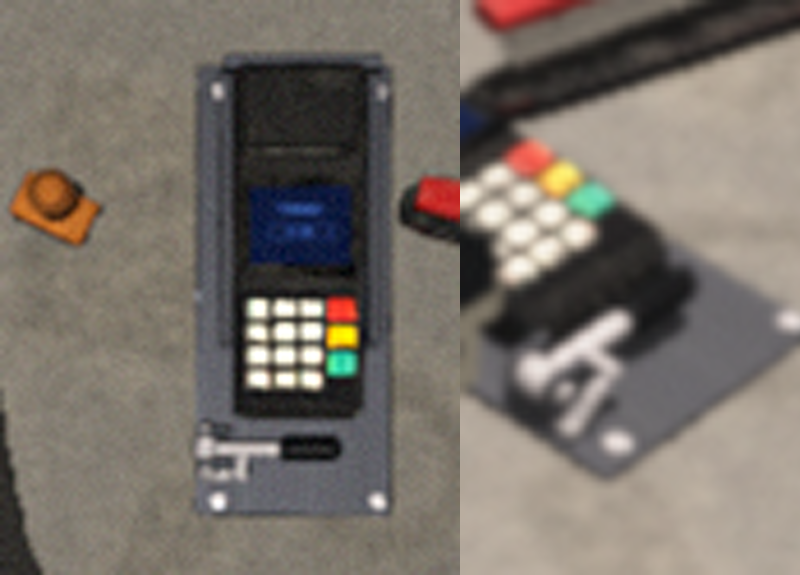

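The lever lies level across the cradle (rod from (205,447) to (340,447)), ahead of the docked terminal's front (v≈413). The stamp and stapler are at the same pixels as before. Handing in.

```bash
python3 -c "
from h import *
print(arm.sign_off())"
```

```text
the job is handed in; nothing more can be done
None
```

The terminal is home against the back stop and the latch is closed across its front end. I handed the job in shortly after 7.7 s on the robot's clock, with the arm clear.

- **Push:** I pushed the terminal about 35 mm along the cradle with the closed fingertips. The force rose to about 10.6 N while the fingertips stopped advancing, which I took as contact with the stop.
- **Latch:** I then pushed the lever from its outer side past upright, and it snapped shut.
- **Last checks:** The final pictures show the terminal flush with the stop. The lever lies level across the cradle about 20 mm ahead of the terminal's front end, against 18 mm expected.
- **Bystanders:** The stamp and stapler are unmoved. I did not look at the tape or calculator again at the end, but the arm made no unexpected contact.
- **Failed or disagreed:** One move call was refused for leaving out the twist and was repeated. No check disagreed.

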